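# Fit a keyed shaft into its hub on the assembly fixture and hold it home

### The job

Set the square-flanged hub flat on the assembly fixture, between its four stops, flange down, and let go of it. Then take the keyed shaft from the wooden stand, put its nose into the hub's bore, turn it until the key slips into the keyway, and push it on down against the spring lifter until its collar sits on the hub. Finish with the shaft still gripped and pressed fully home, so that a workmate can tighten the grub screw; leave the other things lying about where they are.

Things in the scene. Friction and masses are not known exactly. Their poses are not given: they have to be found in the camera images.
- fixture: low assembly fixture, fixed: grey foot 156 x 112 x 10 mm (x, y, z) under an aluminium plate 112 x 104 mm, top 26 mm above the table; origin at the centre of the underside, z up. Four dark stop blocks 36 mm long stand on the plate at +x, +y, -x, -y of its centre; the square between them is 62.5 mm wide, parallel to the fixture's x and y. Stops: 9 mm high, inner top edges chamfered 3 x 6 mm
- nest (a point): centre of the fixture's plate top, between the stops, 26 mm above the fixture's origin, axes as the fixture's. Here is a 26 mm hole with the spring lifter in it
- lifter (a joint): spring lifter, a round steel pad in the hole of the fixture's plate: m pressed down, 0 when free (pad 2 mm below the plate's top) to 0.0125. It pushes up with 3.6 N plus 0.6 N per mm pressed. With the shaft home in the hub on the plate it reads 0.008 and pushes with 8.4 N: the shaft rises again unless held down
- hub: steel hub on the table, flange down: square flange 60 x 60 x 10 mm, above it a round boss of 44 mm diameter (grip here), 34 mm high overall, 0.25 to 0.45 kg. Origin at the centre of the underside, z up, x and y parallel to the flange's sides. Vertical through bore of 21.5 mm with a keyway on its +x side. Between the stops any of its four ways round will do
- keyway (a point): point in the mouth of the hub's keyway: on its top face (34 mm above the underside), 12 mm from the bore's axis along the hub's +x. The keyway is 7.5 mm wide, reaches 14.3 mm from the axis and runs the whole length of the bore
- shaft: keyed steel shaft, upright in the stand; origin at the centre of the nose's end, z up. 20 mm diameter, nose chamfered 2.2 mm; collar of 30 mm diameter from 44 to 52 mm above the origin; on top a 16 mm square drive end (sides parallel to x and y) from 52 to 86 mm, to be gripped. Home in the hub, the collar sits on the hub's top and the nose is 10 mm below the hub's underside. 0.19 to 0.29 kg
- key (a point): lower end of the shaft's dark key, 12 mm from the shaft's axis along its +x, 13 mm above the nose's end. The key is 6 mm wide, reaches 13 mm from the axis and runs from 13 to 41 mm above the nose's end
- stand: wooden stand, fixed, 52 x 140 x 22 mm (x, y, z), origin at the centre of the underside: three holes of 22 mm, 12 mm deep, in a row along its y at -45, 0 and 45 mm. The keyed shaft stands in one end hole, the plain shaft in the other, either way round, noses 10 mm above the table
- plain_shaft: another shaft in the stand, not wanted: plain round bar of 20 mm diameter, 112 mm long, without key, collar or square; origin at the centre of its lower end
- bearing: bystander: ball bearing lying flat, 47 mm diameter, 14 mm high; origin at the centre of the underside
- pen: bystander: slim white pen lying flat, 11 x 145 x 9 mm, along its y; origin at the middle of the underside
- sleeve: bystander: dark steel mandrel sleeve standing upright, 37 mm diameter, 50 mm high; origin at the centre of the underside
- carton: bystander: small printed bearing carton, 61 x 60 x 20 mm; origin at the centre of the underside
- bearing_tester: obstacle, fixed: tall bearing testing machine, about 0.5 m high, behind the middle of the work area, between the hub and the stand: its front is at x = 0.54 m, it spans y = -0.23 to 0.03 m (base frame). Keep the arm, wrist and gripper clear of it; pass in front of it
Things that resemble listed ones, but are neither listed nor needed, are in the scene too. Leave any orange look-alike of the shaft alone. Leave any yellow look-alike of the hub alone.

How it is judged:
By the outcome, as a careful person would: the job done as asked, in the order asked, and still so for the second after the job is handed in, while the arm keeps its last pose, push and grip.
It also fails if it takes over 56 s, if anything falls off the work surface, if the arm or the gripper's body presses on something with over 40 N, if the wrist force passes 120 N, or if a joint passes its speed limit or range.

### The arm

A 6-joint arm with a two-finger parallel gripper is mounted at the origin on a cart in front of the work surface, level with it; the furniture and walls round the work are solid. World frame = base frame: x ahead of the robot, y to its left, z up, the work surface at z = 0. Lengths are in m, angles in rad, forces in N, time in s.
With the tool pointing down it reaches from about 0.35 to 0.975 m from the base axis. Payload 7.1 kg.
Tool frame: the origin (TCP) lies midway between the tips of the shut fingers; the grasp point (between the pads) lies grip_point_offset behind it (grip_point_offset is the distance from the TCP to the grasp point, in m); z points along the fingers, y is the line along which they close (so a half turn about z gives the same grasp; the last joint's range is limited). The gripper opens to 88 mm and grips with 3 to 60 N. Pads are 20 mm wide; open, the fingers measure 115 mm over their backs; the gripper's body (75 mm by 178 mm) begins 61 mm behind the grasp point.
Start: joints at [-1.225, 0.423, 1.63, -0, 1.089, -0.019], TCP at [0.223, -0.584, 0.223] pointing down, gripper open.
Joint ranges: [-3, 3], [-0.9, 2.11], [0.09, 2.58], [-1.31, 4.45], [0.11, 2.69], [-2.54, 2.54]. Speed limits (rad/s): [2.39, 2.39, 3.01, 3.14, 3.14, 3.14].

### API

Orientations are given as a unit quaternion [w, x, y, z].
In Python, from rig import read_state, snapshot, close_job, grip_point_offset gives the robot as it stands.
- The arm moves only by the tool carry_out, never from a script. Its arguments are lists of equal length, an entry for each row: "dp": the shift along the tool's x, y, z in units of 30 mm (1.0 is 30 mm), a list of three; "twist": the turn, a rotation vector about the tool's x, y, z in units of 8 degrees (1.0 is 8 degrees), a list of three; "fingers": the opening, from 0 (shut) to 1 (fully open). In form: {"dp": [[tx, ty, tz], ...], "twist": [[wx, wy, wz], ...], "fingers": [fingers, ...]}. A call has 1 to 10 rows; each row shifts and turns the commanded pose from where the row before left it, along the tool's axes as they then stand; what a row does not reach is not made up. A row lasts 1/8 s, in which the tool goes at most 62.5 mm and 10.7 degrees, less where a joint would pass 70% of its speed; a pose out of reach is approached as far as the arm can. A call is refused whole if a number of a shift passes 1 or a number of a turn 1, either way. A call with a gripper value outside its range is refused whole. The fingers move at their own pace and stop on an object; "force" is the grip in N (left out, the last holds). Time passes only in rows, so rows that do not move let the fingers close. It gives the time, the measured TCP pose, the force, the opening and the grip force at its end, in the units of the state.
- read_state(): the state, without advancing time (a new reading comes with each control period).
- snapshot(name): name is "scene" or "top" or "wrist"; returns a dict with "image" (420x560x3 uint8, red, green, blue), "mtx" (3x3 intrinsics, pixels), "k1" (the pictures are not rectified: a ray, as slopes to the right and down, at radius r is drawn at 1 + k1 r^2 times it, then the intrinsics apply), "extrinsics" (4x4, takes a point from camera to world coordinates); the wrist camera has in their place "tool_from_camera" (4x4, takes a point from camera to tool coordinates, whose origin is the TCP and whose axes are the flange's). Camera axes: x right, y down, z forward; pixel columns grow to the right and rows downward; lengths in m; the calibration is good to about 2 mm. A picture is of the moment at which its call begins: read the wrist's pose just before it. There is no depth.
- close_job(): hands the job in; it is judged then, once.
The state is a dict: "time": time; "qpos": joint angles; "joint_velocities": joint speeds; "joint_torque": joint torques, N m; "tcp_pos": TCP position; "tcp_rot": TCP orientation; "contact_force": force on the tool from outside, world axes, zero at the start; "wrist_torque": the same for the moment, N m; "width": finger opening in m; "grip_force": force on a finger pad.
Only numpy, scipy, OpenCV 4.12 (cv2) and the standard library are available. Lean on these libraries where they do the work, as an engineer would, in place of code of your own. Each camera call takes 0.05 s, during which the arm holds its last target. There are 200 camera calls.

## Working session

There is one attempt and no reset: what is moved stays moved. The work goes in short steps, Python scripts to look and compute and a tool call to move; the robot and the scene stay as the last step left them, time stands still between calls to the robot, and variables do not carry over. Pictures are saved under pics/ and viewed, at most 10 in all, crops included, and the job is handed in when it is done.

Besides the shell and the picture viewer there is one more tool, called after "Request:" by a JSON object that holds its "op" and its "data", one argument or row to a line. carry_out: Moves the arm, as the interface text tells. Its arguments: {"type":"object","properties":{"dp":{"type":"array","items":{"type":"array","items":{"type":"number"}}},"twist":{"type":"array","items":{"type":"array","items":{"type":"number"}}},"fingers":{"type":"array","items":{"type":"number"}},"force":{"type":"number"}},"required":["dp","twist","fingers"]}

```bash
mkdir -p pics; ls; cat > h.py <<'E'
import numpy as np, cv2
from rig import read_state, snapshot, close_job, grip_point_offset
from scipy.spatial.transform import Rotation as R
def toolT():
    s=read_state(); q=s["tcp_rot"]; T=np.eye(4)
    T[:3,:3]=R.from_quat([q[1],q[2],q[3],q[0]]).as_matrix(); T[:3,3]=s["tcp_pos"]; return T
def snap(name):
    T=toolT(); d=snapshot(name)
    d["E"]=np.array(d["extrinsics"]) if name!="wrist" else T@np.array(d["tool_from_camera"])
    d["image"]=np.ascontiguousarray(d["image"]); return d
def dist(d): return np.array([d["k1"],0,0,0,0],float)
def ray(d,uv):
    p=cv2.undistortPoints(np.array(uv,float).reshape(-1,1,2),np.array(d["mtx"]),dist(d)).reshape(-1,2)
    v=np.c_[p,np.ones(len(p))]@d["E"][:3,:3].T
    return d["E"][:3,3],v
def plane(d,uv,z):
    o,v=ray(d,uv); return o+v*((z-o[2])/v[:,2])[:,None]
def proj(d,P):
    P=np.array(P,float).reshape(-1,3); Ei=np.linalg.inv(d["E"]); c=P@Ei[:3,:3].T+Ei[:3,3]
    return cv2.projectPoints(c,np.zeros(3),np.zeros(3),np.array(d["mtx"]),dist(d))[0].reshape(-1,2)
def save(n,im): cv2.imwrite("pics/"+n+".png",im[:,:,::-1])
E
python3 - <<'E'
from h import *
import pickle
print(grip_point_offset, read_state())
for n in("scene","top"):
    d=snap(n); pickle.dump(d,open(n+".pkl","wb")); save(n,d["image"]); print(n,d["E"].round(3).tolist(),d["mtx"],d["k1"])
E
```

```text
pics
0.0187 {'time': 0.0, 'qpos': array([-1.22500650e+00,  4.23815096e-01,  1.63071836e+00, -1.24526114e-05,
        1.08861255e+00, -1.89974212e-02]), 'joint_velocities': array([ 0.00029614, -0.00139265,  0.00018177, -0.00091323, -0.00191679,
       -0.00021307]), 'joint_torque': array([ 9.53077069e-04, -5.44625008e+01, -2.73662746e+01,  6.44766726e-02,
        2.28003028e-02, -1.43702873e-04]), 'tcp_pos': array([ 0.22279538, -0.58332206,  0.22190664]), 'tcp_rot': array([-7.65434310e-04,  9.83411524e-01,  1.81386801e-01, -1.31782725e-04]), 'contact_force': array([-0.4563401 ,  0.63710457,  0.5793366 ]), 'wrist_torque': array([ 0.01398363, -0.04244746,  0.00869611]), 'grip_force': 0.0, 'width': 0.08793953735588432}
scene [[-0.889, -0.19, 0.416, 0.119], [-0.457, 0.405, -0.792, 0.805], [-0.018, -0.894, -0.447, 0.572], [0.0, 0.0, 0.0, 1.0]] [[451.92254087   0.         277.13385025]
 [  0.         451.92254087 208.06702553]
 [  0.           0.           1.        ]] -0.0896467638433482
top [[0.008, -0.998, 0.056, 0.497], [-1.0, -0.009, -0.012, -0.073], [0.013, -0.056, -0.998, 1.462], [0.0, 0.0, 0.0, 1.0]] [[505.06752215   0.         282.99217849]
 [  0.         505.06752215 207.2803832 ]
 [  0.           0.           1.        ]] -0.06317095620103613
```

View pics/top.png

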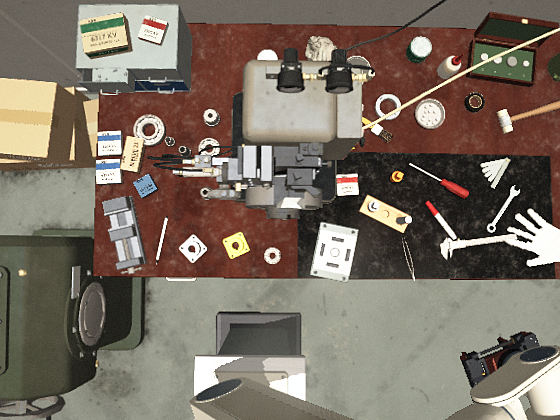

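View pics/scene.png

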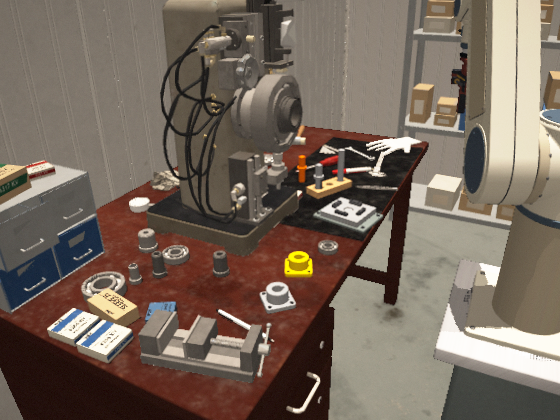

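The top view shows the grey hub at (193,249) and its yellow look-alike at (235,245), which I'll leave alone. The fixture is at (333,250). The stand is at (385,213) with two shafts, and the orange look-alike stands apart at (397,176). I'll enlarge the hub, fixture and stand, from the top and from the scene camera.

```bash
python3 - <<'E'
from h import *
import pickle
t=pickle.load(open("top.pkl","rb")); s=pickle.load(open("scene.pkl","rb"))
c=lambda d,x,y,w,h,W,H: cv2.resize(d["image"][y:y+h,x:x+w],(W,H),interpolation=cv2.INTER_CUBIC)
a=np.hstack([c(t,172,230,40,40,240,240),c(t,303,215,60,70,240,280)[:240],c(t,355,190,60,45,320,240)])
b=np.hstack([c(s,250,275,60,45,400,300),c(s,290,140,80,60,400,300)])
save("crop1",np.vstack([a,b]))
for n,p in dict(hub=(193,249),fix=(333,250),s1=(375,208),s2=(405,220),stand=(385,213)).items(): print(n,plane(t,[p],0.03).round(3))
E
```

```text
hub [[0.457 0.163 0.03 ]]
fix [[ 0.457 -0.234  0.03 ]]
s1 [[ 0.578 -0.354  0.03 ]]
s2 [[ 0.544 -0.44   0.03 ]]
stand [[ 0.564 -0.382  0.03 ]]
```

View pics/crop1.png

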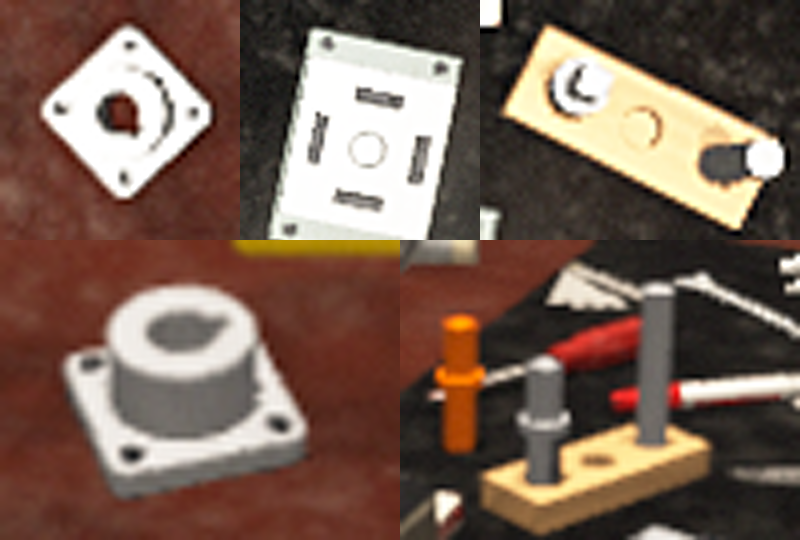

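The enlarged crop separates the candidates. The shaft at top (375,208) is shorter with a collar and square end, so it is the keyed one. (404,220) is the tall plain bar, and the orange one stands off the stand. The grey hub at (193,249) has its keyway towards the image's lower right.

```bash
python3 - <<'E'
from h import *
d=snap("wrist"); print(np.array(d["tool_from_camera"]).round(4).tolist(), d["mtx"], d["k1"])
T=toolT(); print(T.round(3).tolist())
for p in [(0.457,-0.234),(0.457,.163)]: print((T[:3,:3].T@(np.array([*p,.223])-T[:3,3])/.03).round(2))
E
```

```text
[[-0.0008, -0.9662, -0.2579, 0.071], [1.0, -0.0007, -0.0004, 0.0001], [0.0002, -0.2579, 0.9662, -0.1619], [0.0, 0.0, 0.0, 1.0]] [[305.18076853   0.         273.68606812]
 [  0.         305.18076853 208.07922039]
 [  0.           0.           1.        ]] -0.026989681935004606
[[0.934, 0.357, -0.0, 0.223], [0.357, -0.934, 0.001, -0.583], [0.0, -0.001, -1.0, 0.222], [0.0, 0.0, 0.0, 1.0]]
[11.45 -8.1  -0.02]
[ 1.617e+01 -2.046e+01 -1.000e-02]
```

Request:
{"op": "carry_out", "data": {
  "dp": [
    [0.8, -1, 0],
    [0.8, -1, 0],
    [0.8, -1, 0],
    [0.8, -1, 0],
    [0.8, -1, 0],
    [0.8, -1, 0],
    [0.8, -1, 0],
    [0.8, -1, 0],
    [0.8, -1, 0],
    [0.8, -1, 0]
  ],
  "twist": [
    [0, 0, 0],
    [0, 0, 0],
    [0, 0, 0],
    [0, 0, 0],
    [0, 0, 0],
    [0, 0, 0],
    [0, 0, 0],
    [0, 0, 0],
    [0, 0, 0],
    [0, 0, 0]
  ],
  "fingers": [1, 1, 1, 1, 1, 1, 1, 1, 1, 1]
}}

```text
time: 1.4
tcp_pos: [0.3403, -0.2167, 0.2227]
tcp_rot: [-0.0, 0.983, 0.181, 0.0]
contact_force: [0.7, -0.3, 0.3]
width: 0.0878
grip_force: 0.0
```

```bash
python3 - <<'E'
from h import *
import pickle
d=snap("wrist"); pickle.dump(d,open("w1.pkl","wb")); save("w1",d["image"]); print(toolT()[:3,3])
E
```

```text
[ 0.34032063 -0.21368175  0.22237278]
```

Request:
{"op": "carry_out", "data": {
  "dp": [
    [0.8, -1, 0],
    [0.8, -1, 0],
    [0.8, -1, 0],
    [0.8, -1, 0],
    [0.8, -1, 0],
    [0.8, -1, 0],
    [0.8, -1, 0],
    [0.8, -1, 0],
    [0.8, -1, 0],
    [0.8, -1, 0]
  ],
  "twist": [
    [0, 0, 0],
    [0, 0, 0],
    [0, 0, 0],
    [0, 0, 0],
    [0, 0, 0],
    [0, 0, 0],
    [0, 0, 0],
    [0, 0, 0],
    [0, 0, 0],
    [0, 0, 0]
  ],
  "fingers": [1, 1, 1, 1, 1, 1, 1, 1, 1, 1]
}}

```text
time: 2.7
tcp_pos: [0.4575, 0.1492, 0.2226]
tcp_rot: [0.0, 0.983, 0.181, -0.0]
contact_force: [0.9, -0.0, 0.5]
width: 0.0878
grip_force: 0.0
```

```bash
python3 - <<'E'
from h import *
import pickle
d=snap("wrist"); pickle.dump(d,open("w2.pkl","wb")); save("w12",np.hstack([cv2.resize(pickle.load(open("w1.pkl","rb"))["image"],(400,300)),cv2.resize(d["image"],(400,300))])); print(toolT()[:3,3])
E
```

```text
[0.45934298 0.15234859 0.22292625]
```

View pics/w12.png

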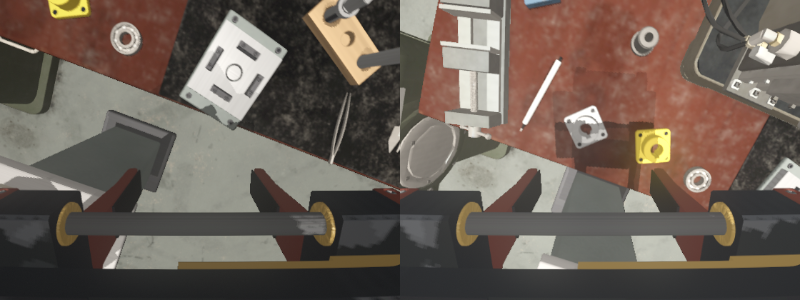

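The left wrist view shows the fixture at about (326,101) in full pixels, with four dark stops around the hole, and the stand's shafts upper right. The right one shows the grey hub at about (259,178) and the yellow look-alike right of it at (354,203). Next I measure the hub and the fixture.

```bash
python3 - <<'E'
from h import *
import pickle
d=pickle.load(open("w2.pkl","rb")); im=d["image"]; hsv=cv2.cvtColor(im,cv2.COLOR_RGB2HSV)
m=((hsv[...,1]<60)&(hsv[...,2]>60)).astype(np.uint8); roi=np.zeros_like(m); roi[135:222,215:308]=1; m*=roi
cs=cv2.findContours(m,cv2.RETR_EXTERNAL,cv2.CHAIN_APPROX_NONE)[0]
c=max(cs,key=cv2.contourArea); print("hub area",cv2.contourArea(c),cv2.boundingRect(c))
P=plane(d,c[:,0],0.01)
r=cv2.minAreaRect((P[:,:2]*1000).astype(np.float32)); print("hub flange rect",r)
d1=pickle.load(open("w1.pkl","rb")); im1=d1["image"]; g=cv2.cvtColor(im1,cv2.COLOR_RGB2HSV)
m=((g[...,2]<110)).astype(np.uint8)
for c in cv2.findContours(m[30:170,260:390].copy(),cv2.RETR_LIST,cv2.CHAIN_APPROX_NONE,offset=(260,30))[0]:
    if cv2.contourArea(c)>60:
        P=plane(d1,c[:,0],0.035); print("stop?",cv2.boundingRect(c),cv2.minAreaRect((P[:,:2]*1000).astype(np.float32)))
a=cv2.resize(im[130:225,210:310],(400,380),interpolation=cv2.INTER_CUBIC); b=cv2.resize(im1[30:170,250:390],(380,380),interpolation=cv2.INTER_CUBIC)
save("c2",np.hstack([a,b]))
E
```

```text
hub area 2368.0 (229, 147, 62, 62)
hub flange rect ((460.0778503417969, 168.0648193359375), (62.61530685424805, 61.7275390625), 44.075958251953125)
stop? (260, 141, 49, 29) ((386.25653076171875, -213.9649200439453), (62.64888000488281, 18.199296951293945), 87.85240173339844)
stop? (298, 119, 27, 22) ((417.31036376953125, -230.03375244140625), (33.08107376098633, 10.203765869140625), 78.55870819091797)
stop? (343, 104, 23, 33) ((445.819091796875, -272.347412109375), (9.758813858032227, 35.47389602661133), 78.90426635742188)
stop? (336, 94, 54, 76) ((433.6309509277344, -286.759765625), (81.96742248535156, 60.95013427734375), 26.12864112854004)
stop? (289, 70, 24, 29) ((459.712890625, -201.50161743164062), (8.067548751831055, 34.79769515991211), 79.2945556640625)
stop? (332, 61, 28, 24) ((488.385498046875, -244.05003356933594), (33.053958892822266, 10.810911178588867), 78.78228759765625)
stop? (348, 30, 42, 31) ((531.3143920898438, -257.1849365234375), (53.44301986694336, 23.1904354095459), 78.53795623779297)
stop? (260, 30, 52, 87) ((461.7929382324219, -183.1387176513672), (86.42826843261719, 52.791343688964844), 20.239971160888672)
```

View pics/c2.png

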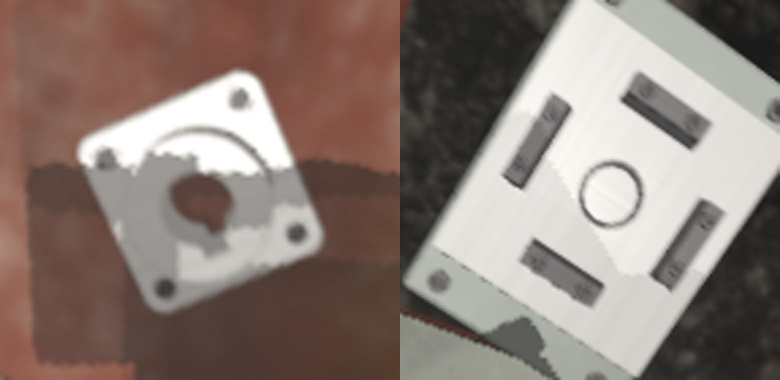

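The hub's flange centre is at about (460,168) mm with its yaw at 44°. The fixture's centre is at about (453,-237) mm with its yaw at -11.3°. I'll turn the gripper clear of the yellow part and look closer.

Request:
{"op": "carry_out", "data": {
  "dp": [
    [0.32, -0.57, 0],
    [0, 0, 0.5],
    [0, 0, 0.5],
    [0, 0, 0.5],
    [0, 0, 0.5],
    [0, 0, 0.5],
    [0, 0, 0.5],
    [0, 0, 0],
    [0, 0, 0]
  ],
  "twist": [
    [0, 0, 0],
    [0, 0, -0.93],
    [0, 0, -0.93],
    [0, 0, -0.93],
    [0, 0, -0.93],
    [0, 0, -0.93],
    [0, 0, -0.93],
    [0, 0, 0],
    [0, 0, 0]
  ],
  "fingers": [0.75, 0.7, 0.7, 0.7, 0.7, 0.7, 0.7, 0.7, 0.7]
}}

```text
time: 3.88
tcp_pos: [0.4604, 0.1673, 0.1331]
tcp_rot: [0.0, 0.842, 0.54, 0.0]
contact_force: [0.3, -0.0, 0.8]
width: 0.061
grip_force: 0.0
```

```bash
cat >> h.py <<'E'
def tomove(T,target,yaw=None):
    v=T[:3,:3].T@(np.array(target)-T[:3,3])/.03; out=[v.round(2)]
    if yaw is not None:
        y=np.degrees(np.arctan2(T[1,0],T[0,0])); out.append(("yaw",y.round(2),"twistz",round(-((yaw-y+180)%360-180)/8,2)))
    return out
E
python3 - <<'E'
from h import *
import pickle
T=toolT();d=snap("wrist"); pickle.dump(d,open("w3.pkl","wb")); im=d["image"]; hsv=cv2.cvtColor(im,cv2.COLOR_RGB2HSV)
print(T.round(4).tolist(), proj(d,[.46,.168,.034]))
m=((hsv[...,1]<70)&(hsv[...,2]>60)).astype(np.uint8)
u,v=proj(d,[.46,.168,.01])[0].astype(int); roi=np.zeros_like(m); cv2.circle(roi,(int(u),int(v)),95,1,-1)
l,lab,st,ce=cv2.connectedComponentsWithStats(m*roi); 
c=max(cv2.findContours(m*roi,cv2.RETR_EXTERNAL,cv2.CHAIN_APPROX_NONE)[0],key=cv2.contourArea)
print(cv2.boundingRect(c),cv2.minAreaRect((plane(d,c[:,0],.01)[:,:2]*1000).astype(np.float32)))
o=im.copy(); cv2.drawContours(o,[c],-1,(0,255,0),1); save("w3",o)
E
```

```text
[[0.4166, 0.9091, 0.0003, 0.4604], [0.9091, -0.4166, 0.0001, 0.1673], [0.0003, 0.0003, -1.0, 0.1331], [0.0, 0.0, 0.0, 1.0]] [[272.29943765 208.83176349]]
(234, 163, 78, 77) ((460.0506591796875, 167.4657745361328), (62.53366470336914, 60.97239303588867), 44.113468170166016)
```

View pics/w3.png

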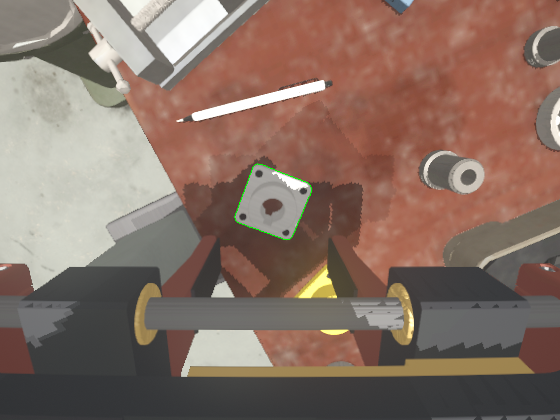

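The green contour follows the hub's flange, with the bore at (272,207), 2 px from where I projected it. The gripper is centred, so I'll go down and grip the boss.

Request:
{"op": "carry_out", "data": {
  "dp": [
    [0, 0, 0.8],
    [0, 0, 0.8],
    [0, 0, 0.8],
    [0, 0, 0.8],
    [0, 0, 0.77],
    [0, 0, 0],
    [0, 0, 0],
    [0, 0, 0],
    [0, 0, 0]
  ],
  "twist": [
    [0, 0, 0],
    [0, 0, 0],
    [0, 0, 0],
    [0, 0, 0],
    [0, 0, 0],
    [0, 0, 0],
    [0, 0, 0],
    [0, 0, 0],
    [0, 0, 0]
  ],
  "fingers": [0.7, 0.7, 0.7, 0.7, 0.7, 0.7, 0.4, 0.4, 0.4],
  "force": 35
}}

```text
time: 5.05
tcp_pos: [0.4608, 0.1676, 0.0146]
tcp_rot: [0.0, 0.841, 0.541, 0.001]
contact_force: [-1.6, -0.0, 7.1]
width: 0.0426
grip_force: 35.0
```

Request:
{"op": "carry_out", "data": {
  "dp": [
    [0, 0, -1],
    [0, 0, -1],
    [0, 0, -1],
    [-0.88, 0.11, 0],
    [-0.855, 0.23, 0],
    [-0.815, 0.35, 0],
    [-0.76, 0.46, 0],
    [-0.16, 0.92, 0],
    [-0.16, 0.92, 0],
    [-0.16, 0.92, 0]
  ],
  "twist": [
    [0, 0, 0.99],
    [0, 0, 0.99],
    [0, 0, 0.99],
    [0, 0, 0.99],
    [0, 0, 0.99],
    [0, 0, 0.99],
    [0, 0, 0.98],
    [0, 0, 0],
    [0, 0, 0],
    [0, 0, 0]
  ],
  "fingers": [0.4, 0.4, 0.4, 0.4, 0.4, 0.4, 0.4, 0.4, 0.4, 0.4]
}}

```text
time: 6.3
tcp_pos: [0.3908, 0.002, 0.1039]
tcp_rot: [0.0, 0.996, 0.089, 0.0]
contact_force: [0.3, 0.5, -3.8]
width: 0.0427
grip_force: 35.0
```

```bash
python3 - <<'E'
from h import *
print(read_state()["width"],toolT()[:3,3],tomove(toolT(),[.4528,-.237,.10],10.0))
E
```

```text
0.0427022421581133 [0.39079023 0.00202398 0.10386398] [array([0.62, 8.21, 0.13]), ('yaw', np.float64(10.19), 'twistz', np.float64(0.02))]
```

Request:
{"op": "carry_out", "data": {
  "dp": [
    [-0.16, 0.92, 0],
    [-0.16, 0.92, 0],
    [-0.16, 0.92, 0],
    [-0.16, 0.92, 0],
    [-0.16, 0.92, 0],
    [-0.16, 0.92, 0],
    [-0.16, 0.92, 0],
    [-0.16, 0.92, 0],
    [-0.08, 0.46, 0],
    [0, 0, 0]
  ],
  "twist": [
    [0, 0, 0],
    [0, 0, 0],
    [0, 0, 0],
    [0, 0, 0],
    [0, 0, 0],
    [0, 0, 0],
    [0, 0, 0],
    [0, 0, 0],
    [0, 0, 0],
    [0, 0, 0]
  ],
  "fingers": [0.4, 0.4, 0.4, 0.4, 0.4, 0.4, 0.4, 0.4, 0.4, 0.4]
}}

```text
time: 7.55
tcp_pos: [0.3921, -0.2356, 0.1036]
tcp_rot: [0.0, 0.996, 0.088, 0.0]
contact_force: [-0.0, -0.0, -3.0]
width: 0.0427
grip_force: 35.0
```

```bash
python3 - <<'E'
from h import *
import pickle
T=toolT(); d=snap("wrist"); pickle.dump(d,open("w4.pkl","wb")); im=d["image"]; save("w4",im); print(T[:3,3])
g=cv2.cvtColor(im,cv2.COLOR_RGB2HSV); m=(g[...,2]<120).astype(np.uint8)
for c in cv2.findContours(m,cv2.RETR_LIST,cv2.CHAIN_APPROX_NONE)[0]:
    a=cv2.contourArea(c)
    if 80<a<1500:
        P=plane(d,c[:,0],0.035)[:,:2]*1000
        if np.linalg.norm(P.mean(0)-[453,-237])<60: print("stop?",a,cv2.boundingRect(c),cv2.minAreaRect(P.astype(np.float32)))
E
```

```text
[ 0.39213966 -0.2355885   0.10362543]
stop? 328.5 (235, 102, 27, 47) ((460.8949890136719, -203.22128295898438), (10.705229759216309, 34.64720916748047), 78.28694915771484)
stop? 288.0 (286, 88, 48, 23) ((488.8614501953125, -245.82369995117188), (35.45077133178711, 10.972464561462402), 78.75283813476562)
```

View pics/w4.png

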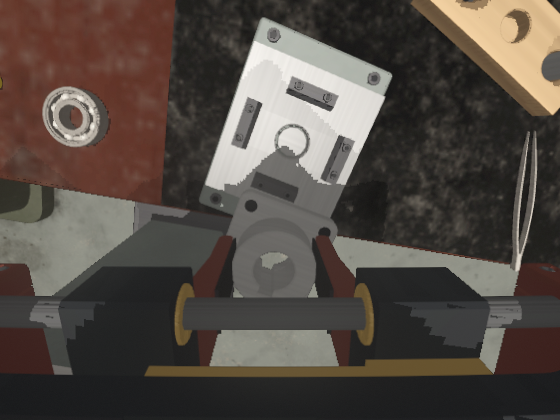

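The fixture is ahead with its hole ring at about (292,141). The hub is held square to it, and its flange holes are at (251,206) and (325,233). I'll refine the centre from the ring and the hub's yaw from the flange holes.

```bash
python3 - <<'E'
from h import *
import pickle
d=pickle.load(open("w4.pkl","rb")); im=d["image"]; g=cv2.cvtColor(im,cv2.COLOR_RGB2GRAY)
sub=g[115:168,268:318]; bg=cv2.medianBlur(sub,15); m=((bg.astype(int)-sub)>25).astype(np.uint8)
n,l,st,ce=cv2.connectedComponentsWithStats(m,connectivity=8); i=1+st[1:,4].argmax(); ys,xs=np.where(l==i)
P=plane(d,np.c_[xs+268,ys+115],.026)[:,:2]*1000
A=np.c_[2*P,np.ones(len(P))]; s=np.linalg.lstsq(A,(P**2).sum(1),rcond=None)[0]
print("ring",st[i],s[:2],np.sqrt(s[2]+s[:2]@s[:2]))
# plate edges
m=(cv2.cvtColor(im,cv2.COLOR_RGB2HSV)[...,2]>0)
def darkc(u,v,r=8):
    w=255-g[v-r:v+r+1,u-r:u+r+1].astype(float); w=np.clip(w-np.median(w)-20,0,None); yy,xx=np.mgrid[-r:r+1,-r:r+1]; return [u+(w*xx).sum()/w.sum(),v+(w*yy).sum()/w.sum()]
H=[darkc(251,206),darkc(325,233)]; Q=plane(d,H,.0995); v=Q[1]-Q[0]; print(H,Q,"len",np.linalg.norm(v),"ang",np.degrees(np.arctan2(v[1],v[0]))%90)
print("mid holes",Q.mean(0))
E
```

```text
ring [  6   9  36  34 325] [ 453.64615399 -238.61721229] 12.345018489822579
[[np.float64(250.68886161399203), np.float64(205.42436330162627)], [np.float64(nan), np.float64(nan)]] [[ 0.41771001 -0.21785573  0.0995    ]
 [        nan         nan         nan]] len nan ang nan
mid holes [nan nan nan]<stdin>:12: RuntimeWarning: invalid value encountered in scalar divide
```

```bash
python3 - <<'E'
from h import *
print(toolT()[:3,3],tomove(toolT(),[.4541,-.2385,.058],10.05))
E
```

```text
[ 0.39189096 -0.23485259  0.10352019] [array([2.02, 0.49, 1.52]), ('yaw', np.float64(10.14), 'twistz', np.float64(0.01))]
```

Request:
{"op": "carry_out", "data": {
  "dp": [
    [0.68, 0.16, 0],
    [0.67, 0.16, 0],
    [0.67, 0.17, 0.5],
    [0, 0, 1],
    [0, 0, 0],
    [0, 0, 0]
  ],
  "twist": [
    [0, 0, 0],
    [0, 0, 0],
    [0, 0, 0],
    [0, 0, 0],
    [0, 0, 0],
    [0, 0, 0]
  ],
  "fingers": [0.4, 0.4, 0.4, 0.4, 0.4, 0.4]
}}

```text
time: 8.35
tcp_pos: [0.4544, -0.2384, 0.059]
tcp_rot: [-0.0, 0.996, 0.089, -0.0]
contact_force: [-0.1, -0.4, -2.8]
width: 0.0431
grip_force: 35.0
```

```bash
python3 - <<'E'
from h import *
print(toolT()[:3,3],read_state()["contact_force"],tomove(toolT(),[.4541,-.2385,.0405],10.05))
E
```

```text
[ 0.45436339 -0.2383593   0.05903826] [-0.10324233 -0.35034177 -2.84467426] [array([-0.01,  0.  ,  0.62]), ('yaw', np.float64(10.22), 'twistz', np.float64(0.02))]
```

Request:
{"op": "carry_out", "data": {
  "dp": [
    [0, 0, 0.15],
    [0, 0, 0.15],
    [0, 0, 0.15],
    [0, 0, 0.12],
    [0, 0, 0.07],
    [0, 0, 0]
  ],
  "twist": [
    [0, 0, 0],
    [0, 0, 0],
    [0, 0, 0],
    [0, 0, 0],
    [0, 0, 0],
    [0, 0, 0]
  ],
  "fingers": [0.4, 0.4, 0.4, 0.4, 0.4, 0.4]
}}

```text
time: 9.1
tcp_pos: [0.4544, -0.239, 0.0406]
tcp_rot: [-0.0, 0.996, 0.089, -0.0]
contact_force: [-4.7, 2.2, 15.9]
width: 0.0427
grip_force: 35.0
```

The hub is down on the plate, so I'll let go, rise and look at it and the stand.

Request:
{"op": "carry_out", "data": {
  "dp": [
    [0, 0, 0],
    [0, 0, 0],
    [0, 0, -0.6],
    [0, 0, -1],
    [0, 0, -0.6],
    [0, 0, 0]
  ],
  "twist": [
    [0, 0, 0],
    [0, 0, 0],
    [0, 0, 0],
    [0, 0, 0],
    [0, 0, 0],
    [0, 0, 0]
  ],
  "fingers": [0.65, 0.65, 0.65, 0.65, 0.65, 0.65]
}}

```text
time: 9.85
tcp_pos: [0.4557, -0.2397, 0.1074]
tcp_rot: [0.001, 0.996, 0.089, 0.002]
contact_force: [1.3, 0.4, -0.4]
width: 0.0574
grip_force: 0.0
```

```bash
python3 - <<'E'
from h import *
import pickle
d=snap("wrist"); pickle.dump(d,open("w5.pkl","wb")); s=snap("scene"); pickle.dump(s,open("s5.pkl","wb"));print(toolT()[:3,3]); w1=pickle.load(open("w1.pkl","rb"))
print(proj(d,[.575,-.352,.05]),proj(w1,[.575,-.352,.05]))
c=lambda d,x,y,w,h,W,H: cv2.resize(d["image"][y:y+h,x:x+w],(W,H),interpolation=cv2.INTER_CUBIC)
u,v=proj(w1,[.575,-.352,.05])[0].astype(int)
b=np.hstack([c(w1,430,0,80,60,266,200),c(s,300,150,60,45,266,200),c(s,310,190,80,60,266,200)])
save("c5",np.vstack([cv2.resize(d["image"],(532,400)),np.pad(b,((0,0),(0,0),(0,0)))[:, :532]]) if 0 else np.vstack([np.pad(cv2.resize(d["image"],(532,399)),((0,0),(0,266),(0,0))),b]))
E
```

```text
[ 0.45448297 -0.23898897  0.10562703]
[[465.84912529  87.8728106 ]] [[483.96274103  24.67297364]]
```

View pics/c5.png

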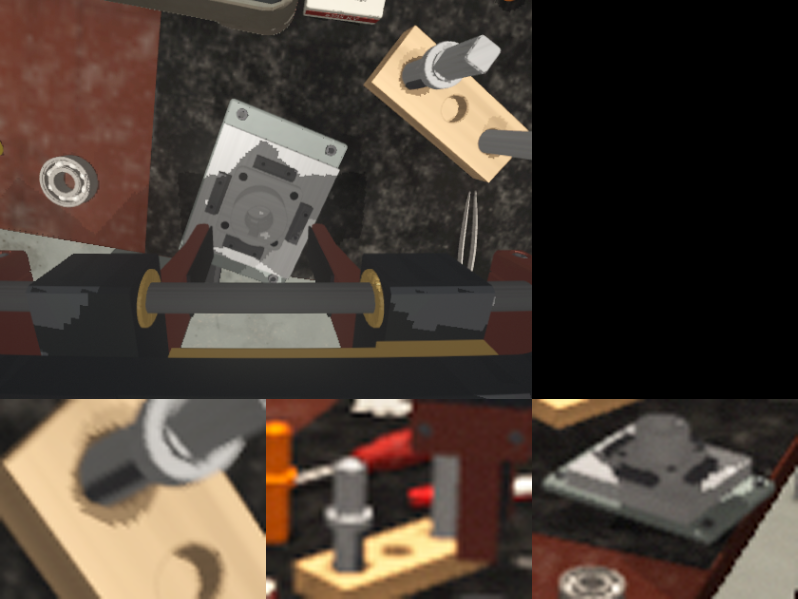

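The hub sits flat among the four stops. The wrist view shows the keyed shaft at (430-500, 45-95) with its dark key strip on the lower-left flank. I'll measure the shaft's axis, square and key, and enlarge that.

```bash
python3 - <<'E'
from h import *
import pickle
d=pickle.load(open("w5.pkl","rb")); im=d["image"]; hsv=cv2.cvtColor(im,cv2.COLOR_RGB2HSV)
m=((hsv[...,1]<40)&(hsv[...,2]>185)).astype(np.uint8); m[:, :420]=0; m[110:]=0; m[:30]=0
for c in cv2.findContours(m,cv2.RETR_EXTERNAL,cv2.CHAIN_APPROX_NONE)[0]:
    if cv2.contourArea(c)>50:
        b=cv2.boundingRect(c); print(b,cv2.contourArea(c)); 
        for z in(.096,.062): print(z,cv2.minAreaRect((plane(d,c[:,0],z)[:,:2]*1000).astype(np.float32)))
# stand top outline
w=((hsv[...,0]>8)&(hsv[...,0]<25)&(hsv[...,1]>60)&(hsv[...,2]>120)).astype(np.uint8); w[:, :370]=0; w[210:]=0
c=max(cv2.findContours(w,cv2.RETR_EXTERNAL,cv2.CHAIN_APPROX_NONE)[0],key=cv2.contourArea); print(cv2.boundingRect(c),cv2.minAreaRect((plane(d,c[:,0],.022)[:,:2]*1000).astype(np.float32)))
a=cv2.resize(im[25:115,410:530],(800,600),interpolation=cv2.INTER_CUBIC)
hb=cv2.resize(im[170:280,200:340],(254,200),interpolation=cv2.INTER_CUBIC); a[:200,:254]=hb
save("c6",a)
E
```

```text
(447, 44, 40, 49) 481.0
0.096 ((573.4053955078125, -322.62689208984375), (24.47683334350586, 19.778457641601562), 27.264633178710938)
0.062 ((582.8710327148438, -341.3954772949219), (29.271522521972656, 23.652807235717773), 27.264677047729492)
(492, 38, 34, 37) 697.5
0.096 ((584.2024536132812, -343.8111877441406), (14.362065315246582, 14.405854225158691), 70.46418762207031)
0.062 ((595.783203125, -366.72955322265625), (17.175365447998047, 17.22774314880371), 70.46414947509766)
(383, 27, 173, 165) ((563.0663452148438, -381.75115966796875), (144.01332092285156, 57.647552490234375), 64.10283660888672)
```

View pics/c6.png

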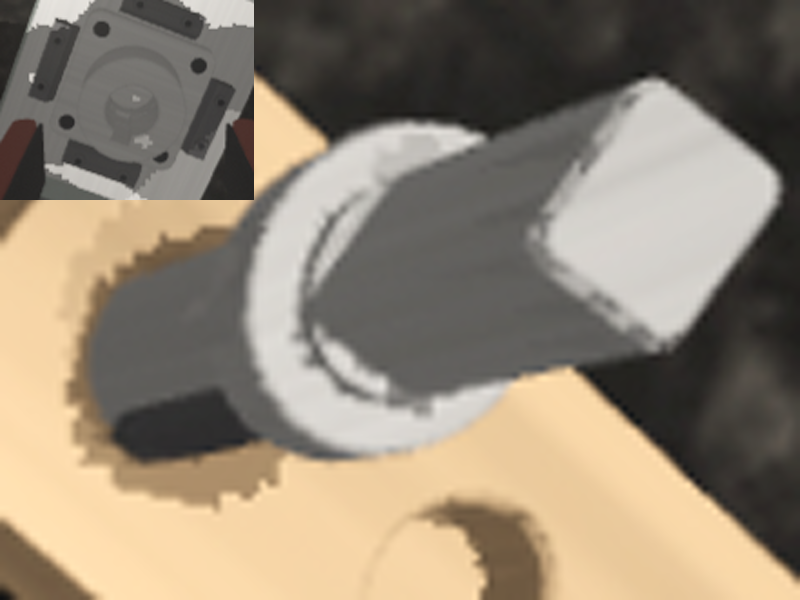

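The enlarged crop shows the square top centred at (584,-344) mm with yaw about 70.5° mod 90. The dark key lies on the lower flank, which implies a key direction of about 160.5°. I'll check the key and the keyway directions numerically.

```bash
python3 - <<'E'
from h import *
import pickle
w5=pickle.load(open("w5.pkl","rb"))
gr=lambda d:cv2.GaussianBlur(cv2.cvtColor(d["image"],cv2.COLOR_RGB2GRAY),(3,3),0)
def vals(d,c,z,angs,r):
    g=gr(d); p=proj(d,[[c[0]+r*np.cos(a),c[1]+r*np.sin(a),z] for a in np.radians(angs)]); return [(int(a),int(g[int(round(v)),int(round(u))])) for a,(u,v) in zip(angs,p)]
for n,c,z,a0 in(("w2",(.460,.1677),.034,44.1),("w3",(.460,.1675),.034,44.1),("w5",(.4537,-.2386),.060,78.7)):
    d=pickle.load(open(n+".pkl","rb")); print(n,vals(d,c,z,a0+90*np.arange(4),.0127))
ks=[[.5842+.012*np.cos(a),-.3438+.012*np.sin(a),.035] for a in np.radians([70.5,160.5,-109.5,-19.5])]; print("key px",proj(w5,ks).round(1).tolist(),"axis",proj(w5,[.5842,-.3438,.035]))
print(toolT()[:3,3],tomove(toolT(),[.46,-.344,.14],-19.5))
yaw=np.radians(-19.5); print("from there to shaft in new tool axes", (np.array([.124*np.cos(yaw),.124*np.sin(yaw)])/.03))
E
```

```text
w2 [(44, 146), (134, 149), (224, 147), (314, 154)]
w3 [(44, 164), (134, 164), (224, 143), (314, 163)]
w5 [(78, 115), (168, 101), (258, 115), (348, 115)]
key px [[433.4, 65.9], [436.8, 90.1], [459.6, 83.8], [456.6, 59.5]] axis [[446.65190081  74.94020316]]
[ 0.45448297 -0.23898897  0.10562703] [array([-0.44,  3.48, -1.14]), ('yaw', np.float64(10.18), 'twistz', np.float64(3.71))]
from there to shaft in new tool axes [ 3.8962515  -1.37973502]
```

Request:
{"op": "carry_out", "data": {
  "dp": [
    [-0.11, 0.87, -0.29],
    [-0.11, 0.87, -0.29],
    [-0.11, 0.87, -0.28],
    [-0.11, 0.87, -0.28],
    [0, 0, 0],
    [0, 0, 0],
    [0, 0, 0],
    [0, 0, 0],
    [1, -0.35, 0],
    [0, 0, 0]
  ],
  "twist": [
    [0, 0, 0],
    [0, 0, 0],
    [0, 0, 0],
    [0, 0, 0],
    [0, 0, 0.93],
    [0, 0, 0.93],
    [0, 0, 0.93],
    [0, 0, 0.92],
    [0, 0, 0],
    [0, 0, 0]
  ],
  "fingers": [0.5, 0.5, 0.5, 0.5, 0.5, 0.5, 0.5, 0.5, 0.5, 0.5]
}}

```text
time: 11.2
tcp_pos: [0.4927, -0.344, 0.1386]
tcp_rot: [-0.0, 0.986, -0.169, -0.0]
contact_force: [-0.2, 0.2, -0.7]
width: 0.044
grip_force: 0.0
```

```bash
python3 - <<'E'
from h import *
import pickle
T=toolT(); d=snap("wrist"); pickle.dump(d,open("w7.pkl","wb")); im=d["image"]; hsv=cv2.cvtColor(im,cv2.COLOR_RGB2HSV)
u0,v0=proj(d,[.5842,-.3438,.096])[0]; print(T[:3,3],u0,v0, proj(d,[[.5842,-.3438,.062]]))
m=((hsv[...,1]<40)&(hsv[...,2]>185)).astype(np.uint8)
for c in cv2.findContours(m,cv2.RETR_EXTERNAL,cv2.CHAIN_APPROX_NONE)[0]:
    b=cv2.boundingRect(c)
    if cv2.contourArea(c)>80 and np.hypot(b[0]+b[2]/2-u0,b[1]+b[3]/2-v0)<60: print(b,cv2.contourArea(c),[cv2.minAreaRect((plane(d,c[:,0],z)[:,:2]*1000).astype(np.float32)) for z in (.096,.062)])
for z in (.14,.064): print(tomove(T,[.5842,-.3438,z],-19.5))
E
```

```text
[ 0.49272335 -0.34403806  0.13864497] 226.17811923903227 102.18464153683297 [[233.07879541 105.70230261]]
(214, 85, 40, 42) 940.5 [((580.787841796875, -347.45806884765625), (24.678823471069336, 24.981670379638672), 89.5687026977539), ((584.2725830078125, -344.1383361816406), (28.781225204467773, 29.134387969970703), 89.56874084472656)]
[array([ 2.87, -1.02, -0.05]), ('yaw', np.float64(-19.42), 'twistz', np.float64(0.01))]
[array([ 2.87, -1.02,  2.49]), ('yaw', np.float64(-19.42), 'twistz', np.float64(0.01))]
```

Request:
{"op": "carry_out", "data": {
  "dp": [
    [0.96, -0.34, 0],
    [0.96, -0.34, 0],
    [0.95, -0.33, 0],
    [0, 0, 0.6],
    [0, 0, 0.7],
    [0, 0, 0.7],
    [0, 0, 0.42],
    [0, 0, 0]
  ],
  "twist": [
    [0, 0, 0],
    [0, 0, 0],
    [0, 0, 0],
    [0, 0, 0],
    [0, 0, 0],
    [0, 0, 0],
    [0, 0, 0],
    [0, 0, 0]
  ],
  "fingers": [0.5, 0.5, 0.5, 0.5, 0.5, 0.5, 0.5, 0.5]
}}

```text
time: 12.25
tcp_pos: [0.5818, -0.344, 0.0654]
tcp_rot: [-0.001, 0.986, -0.17, -0.001]
contact_force: [-0.4, -0.0, -0.5]
width: 0.0443
grip_force: 0.0
```

Request:
{"op": "carry_out", "data": {
  "dp": [
    [0, 0, 0],
    [0, 0, 0],
    [0, 0, 0],
    [0, 0, 0]
  ],
  "twist": [
    [0, 0, 0],
    [0, 0, 0],
    [0, 0, 0],
    [0, 0, 0]
  ],
  "fingers": [0.1, 0.1, 0.1, 0.1],
  "force": 45
}}

```text
time: 12.75
tcp_pos: [0.5834, -0.3446, 0.0676]
tcp_rot: [0.0, 0.986, -0.169, 0.0]
contact_force: [0.2, -0.4, 2.2]
width: 0.0161
grip_force: 45.0
```

Request:
{"op": "carry_out", "data": {
  "dp": [
    [0, 0, -0.6],
    [0, 0, -0.8],
    [0, 0, -0.9],
    [-0.97, 0.34, 0],
    [-0.97, 0.34, 0],
    [-0.97, 0.34, 0],
    [-0.97, 0.34, 0],
    [0, 0, 0],
    [0, 0, 0]
  ],
  "twist": [
    [0, 0, 0],
    [0, 0, 0],
    [0, 0, 0],
    [0, 0, 0],
    [0, 0, 0],
    [0, 0, 0],
    [0, 0, 0],
    [0, 0, -0.52],
    [0, 0, -0.5]
  ],
  "fingers": [0.1, 0.1, 0.1, 0.1, 0.1, 0.1, 0.1, 0.1, 0.1]
}}

```text
time: 13.88
tcp_pos: [0.4592, -0.3441, 0.1371]
tcp_rot: [0.0, 0.995, -0.098, 0.0]
contact_force: [0.4, 0.3, -1.4]
width: 0.0159
grip_force: 45.0
```

```bash
python3 - <<'E'
from h import *
s=read_state();print(s["tcp_pos"],s["width"],s["contact_force"],tomove(toolT(),[.4535,-.2388,.133],-11.3))
E
```

```text
[ 0.4592224  -0.34406754  0.13706932] 0.015908103123832232 [ 0.35065922  0.34552518 -1.4494674 ] [array([-0.87, -3.4 ,  0.13]), ('yaw', np.float64(-11.24), 'twistz', np.float64(0.01))]
```

Request:
{"op": "carry_out", "data": {
  "dp": [
    [-0.22, -0.85, 0],
    [-0.22, -0.85, 0],
    [-0.22, -0.85, 0],
    [-0.21, -0.85, 0.1],
    [0, 0, 0.3],
    [0, 0, 0]
  ],
  "twist": [
    [0, 0, 0],
    [0, 0, 0],
    [0, 0, 0],
    [0, 0, 0],
    [0, 0, 0],
    [0, 0, 0]
  ],
  "fingers": [0.1, 0.1, 0.1, 0.1, 0.1, 0.1]
}}

```text
time: 14.62
tcp_pos: [0.4538, -0.2384, 0.1236]
tcp_rot: [-0.0, 0.995, -0.099, -0.0]
contact_force: [-0.2, 0.2, -1.7]
width: 0.016
grip_force: 45.0
```

```bash
python3 - <<'E'
from h import *
s=read_state();print(s["tcp_pos"],s["contact_force"],tomove(toolT(),[.4535,-.2388,.117],-11.3))
d=snap("scene"); w=snap("wrist")
c=lambda d,x,y,w,h,W,H: cv2.resize(d["image"][y:y+h,x:x+w],(W,H),interpolation=cv2.INTER_CUBIC)
u,v=proj(d,[.4535,-.2388,.06])[0].astype(int); print(u,v)
a,b=proj(w,[.4535,-.2388,.06])[0].astype(int); print(a,b)
save("c8",np.hstack([c(d,u-40,v-45,80,80,400,400),c(w,a-60,b-60,120,120,400,400)]))
E
```

```text
[ 0.45381404 -0.23836588  0.123627  ] [-0.20301081  0.230766   -1.68475145] [array([-0.01,  0.02,  0.22]), ('yaw', np.float64(-11.32), 'twistz', np.float64(-0.0))]
348 197
274 222
```

View pics/c8.png

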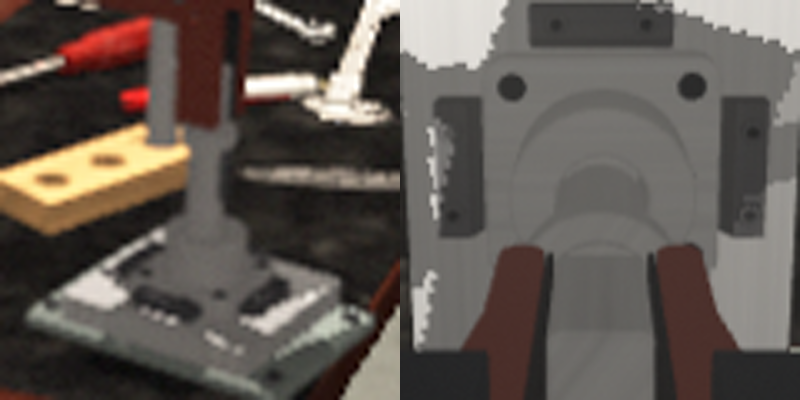

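The wrist crop shows the hub seated between the stops, with the shaft's nose over its bore (both centred near column 600). Now I put the nose in.

Request:
{"op": "carry_out", "data": {
  "dp": [
    [0, 0, 0.15],
    [0, 0, 0.13],
    [0, 0, 0.12],
    [0, 0, 0.12],
    [0, 0, 0]
  ],
  "twist": [
    [0, 0, 0],
    [0, 0, 0],
    [0, 0, 0],
    [0, 0, 0],
    [0, 0, 0]
  ],
  "fingers": [0.1, 0.1, 0.1, 0.1, 0.1]
}}

```text
time: 15.35
tcp_pos: [0.4537, -0.2387, 0.1079]
tcp_rot: [-0.0, 0.995, -0.099, -0.0]
contact_force: [-1.1, -0.7, -2.8]
width: 0.0158
grip_force: 45.0
```

Request:
{"op": "carry_out", "data": {
  "dp": [
    [0, 0, 0.08],
    [0, 0, 0.08],
    [0, 0, 0.08],
    [0, 0, 0]
  ],
  "twist": [
    [0, 0, 0],
    [0, 0, 0],
    [0, 0, 0],
    [0, 0, 0]
  ],
  "fingers": [0.1, 0.1, 0.1, 0.1]
}}

```text
time: 15.85
tcp_pos: [0.4541, -0.2387, 0.1009]
tcp_rot: [-0.0, 0.995, -0.099, -0.0]
contact_force: [-1.1, -0.2, -2.2]
width: 0.0155
grip_force: 45.0
```

The key has slipped into the keyway: the nose is below where it would block, and there is no force. I'll keep pushing down.

Request:
{"op": "carry_out", "data": {
  "dp": [
    [0, 0, 0.12],
    [0, 0, 0.13],
    [0, 0, 0.13],
    [0, 0, 0.13],
    [0, 0, 0.12],
    [0, 0, 0.08],
    [0, 0, 0.08],
    [0, 0, 0]
  ],
  "twist": [
    [0, 0, 0],
    [0, 0, 0],
    [0, 0, 0],
    [0, 0, 0],
    [0, 0, 0],
    [0, 0, 0],
    [0, 0, 0],
    [0, 0, 0]
  ],
  "fingers": [0.1, 0.1, 0.1, 0.1, 0.1, 0.1, 0.1, 0.1],
  "force": 60
}}

```text
time: 16.85
tcp_pos: [0.4543, -0.2389, 0.0776]
tcp_rot: [0.0, 0.995, -0.099, 0.0]
contact_force: [-1.7, 0.7, 3.1]
width: 0.0156
grip_force: 60.0
```

Request:
{"op": "carry_out", "data": {
  "dp": [
    [0, 0, 0.06],
    [0, 0, 0.05],
    [0, 0, 0.03],
    [0, 0, 0.03],
    [0, 0, 0]
  ],
  "twist": [
    [0, 0, 0],
    [0, 0, 0],
    [0, 0, 0],
    [0, 0, 0],
    [0, 0, 0]
  ],
  "fingers": [0.1, 0.1, 0.1, 0.1, 0.1]
}}

```text
time: 17.48
tcp_pos: [0.4543, -0.2389, 0.0736]
tcp_rot: [0.0, 0.995, -0.099, 0.0]
contact_force: [-3.5, 2.8, 18.1]
width: 0.0156
grip_force: 60.0
```

Request:
{"op": "carry_out", "data": {
  "dp": [
    [0, 0, 0.03],
    [0, 0, 0.02],
    [0, 0, 0],
    [0, 0, 0]
  ],
  "twist": [
    [0, 0, 0],
    [0, 0, 0],
    [0, 0, 0],
    [0, 0, 0]
  ],
  "fingers": [0.1, 0.1, 0.1, 0.1]
}}

```text
time: 17.98
tcp_pos: [0.4544, -0.2389, 0.0735]
tcp_rot: [0.0, 0.995, -0.099, 0.0]
contact_force: [-9.9, 5.4, 36.2]
width: 0.0157
grip_force: 60.0
```

Request:
{"op": "carry_out", "data": {
  "dp": [
    [0, 0, -0.015],
    [0, 0, 0],
    [0, 0, 0],
    [0, 0, 0]
  ],
  "twist": [
    [0, 0, 0],
    [0, 0, 0],
    [0, 0, 0],
    [0, 0, 0]
  ],
  "fingers": [0.1, 0.1, 0.1, 0.1]
}}

```text
time: 18.48
tcp_pos: [0.4544, -0.2389, 0.0735]
tcp_rot: [0.0, 0.995, -0.099, 0.0]
contact_force: [-8.3, 4.6, 29.3]
width: 0.0157
grip_force: 60.0
```

```bash
python3 - <<'E'
from h import *
s=read_state(); print(s["tcp_pos"],s["contact_force"],s["width"],s["grip_force"])
if abs(s["tcp_pos"][2]-.0736)<.0006 and 15<s["contact_force"][2]<38: print(close_job())
E
```

```text
[ 0.4543797  -0.23892264  0.07350264] [-8.30265637  4.61585366 29.32081142] 0.01570593747718918 60.014408826828
the job is handed in; nothing more can be done
None
```

Job handed in at 18.5 s: the hub sits between the four stops and the keyed shaft is held pressed home in it with about 29 N, its collar against the hub judging by the predicted height and the firm stop; I got no verdict back.

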